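# Set a bedside radio to the third volume click, then switch it on

## Task

Before waking the radio on the bedside table, set its volume: with a fingertip push the orange lever along its slot away from the silent end, feeling the clicks, and stop at the third click without running on to the fourth. Only then press the red button fully down and let it come back up, leaving the lever at the third click. Do not lift or carry anything or shove the radio about, and leave the other things on and around it where they are.

Things in the scene. Friction and masses are not known exactly. Their poses are not given: they have to be found in the camera images.
- radio: dark teal bedside radio, a flat loose box 140 (own x) by 260 (own y) by 65 mm high, about 2.3 kg, standing freely on the table; origin at the centre of its underside, its own x points away from its speaker front, z up. On its flat top, near the front edge, are the volume lever's slot (towards own -y) and the red button (towards own +y). Six dark tick marks beside the slot, 14 mm apart, mark the lever's silent place and five clicks
- volume_top (a point): centre of the top face of the orange volume lever, a tab 22 mm (radio x) by 10 mm (radio y) rising from 3 to 24 mm above the radio's top; at the silent end it stands at radio x = -30, y = -90 mm (89 mm above the table) and it slides towards radio +y. The radio's top is flat and free all round it
- volume (a joint): travel of the volume lever in m: 0 at the silent end (where it starts), growing towards radio +y; it clicks into a detent every 0.014, so the third click is 0.042, the fourth 0.056, the end stop 0.072. About 4 N takes it over the hump half-way between two detents, then it snaps ahead by itself into the next one, and when let go it settles in the nearest detent
- start_top (a point): centre of the top face of the round red push button (28 mm across) on the radio's top, pressed straight down
- start (a joint): how far the red button is pressed, m: 0 up, 0.006 fully down (about 5 N); it springs back
- lota: round steel lota, 94 mm across, 92 mm high, loose beside the radio; origin at the centre of its underside
- jar: small brown glass jar with red cap, 48 mm across, 66 mm high, loose beside the radio; origin at the centre of its underside
- soapcase: green plastic soap case, closed, 102 by 68 by 35 mm, loose beside the radio; origin at the centre of its underside
- peg: pink clothes peg, 74 by 10 by 11 mm, lying loose on the rear half of the radio's top; origin at the centre of its underside, long side along its own x
- scratcher: wooden back-scratcher about 390 mm long, lying on the table behind the radio; origin midway on the table under its shaft, long side along its own x
- glassescase: dark glasses case, 60 by 160 by 38 mm, on the table to the robot's right; origin at the centre of its underside

How it is judged:
By the outcome, as a careful person would: the job done as asked, in the order asked, and still so for the second after the job is handed in, with the robot touching nothing.
It also fails if it takes over 54 s, if anything falls off the work surface, if the arm or the gripper's body presses on something with over 40 N, if the wrist force passes 120 N, or if a joint passes its speed limit or range.

## Robot

A 6-joint arm with a two-finger parallel gripper is mounted at the origin on the work surface. World frame = base frame: x ahead of the robot, y to its left, z up, the work surface at z = 0. Lengths are in m, angles in rad, forces in N, time in s.
With the tool pointing down it reaches from about 0.225 to 0.875 m from the base axis. Payload 3.4 kg.
Tool frame: the origin (TCP) lies between the finger pads; the fingertips stand 19 mm ahead of it and the grasp point (between the pads) is the TCP (manip.tip_reach is the distance from the TCP to the fingertips, in m); z points along the fingers, x is the direction in which the jaws open and shut, and the axes are right-handed (so a half turn about z gives the same grasp; the last joint's range is limited). The gripper opens to 85 mm and grips with 20 to 120 N. Pads are 22 mm wide; open, the fingers measure 114 mm over their backs; the gripper's body (76 mm by 85 mm) begins 54 mm behind the grasp point. The pads swing forward as they close: fully open they stand 13 mm farther back than shut.
Start: joints at [-1.261, 0.276, 1.505, -0, 1.361, -0.121], TCP at [0.24, -0.522, 0.25] pointing down, gripper open.
Joint ranges: [-2.89, 2.89], [-0.75, 2.08], [0.22, 2.7], [-1.18, 4.32], [0.11, 2.71], [-2.7, 2.7]. Speed limits (rad/s): [2.57, 2.57, 3.14, 3.14, 3.14, 3.14].

## Interface

Orientations are given as a unit quaternion [w, x, y, z].
In Python, from rig import manip gives the robot as it stands.
- The arm moves only by the tool send_rows, never from a script. Its arguments are lists of equal length, an entry for each row: "delta_pos": the shift along the tool's x, y, z normalised to -1 to 1, where 1 is 40 cm, a list of three; "angular": the turn, a rotation vector about the tool's x, y, z normalised to -1 to 1, where 1 is 0.08 rad, a list of three. A call has 1 to 5 rows; each row shifts and turns the commanded pose from where the row before left it, along the tool's axes as they then stand; what a row does not reach is not made up. A row lasts 1/12 s, in which the tool goes at most 41.7 mm and 7.16 degrees, less where a joint would pass 70% of its speed; a pose out of reach is approached as far as the arm can. A call with a number of a shift or a turn outside -1 to 1 is refused whole. A call with a gripper value outside its range is refused whole. "hand" is the finger opening in mm, from 0 to 85.4, set as the call begins (left out, the last holds). The fingers move at their own pace and stop on an object; "squeeze" is the grip in N (left out, the last holds). Time passes only in rows, so rows that do not move let the fingers close. It gives the time, the measured TCP pose, the force and the opening at its end, in the units of the state.
- manip.get_state(): the state, without advancing time (a new reading comes with each control period).
- manip.get_image(name): name is "side" or "top" or "wrist"; returns the picture (420x560x3 uint8, blue, green, red); there is no depth.
- manip.calibration(name): a dict with "fx", "fy", "cx", "cy" (pixels), "camera_from_world" (4x4, takes a point from world to camera coordinates). Camera axes: x right, y up, looking along -z (the intrinsics and any distortion apply to the point x, -y, -z); pixel columns grow to the right and rows downward; lengths in m; the calibration is good to about 2 mm. A picture is of the moment at which its call begins: read the wrist's pose just before it. calibration takes no time and is no camera call; for the wrist camera it gives the pose at the moment of the call.
- manip.sign_off(): hands the job in, once; it reports no verdict.
The state is a dict: "clock": time; "qpos": joint angles; "qd": joint speeds; "effort": joint torques, N m; "position": TCP position; "ee_rot": TCP orientation; "contact_force": force on the tool from outside, world axes, zero at the start; "moment": the same for the moment, N m; "width": finger opening in m.
Only numpy, scipy, OpenCV 4.12 (cv2) and the standard library are available. Lean on these libraries where they do the work, as an engineer would, in place of code of your own. Each camera call takes 0.05 s, during which the arm holds its last target.

## Working session

There is one attempt and no reset: what is moved stays moved. The work goes in short steps, Python scripts to look and compute and a tool call to move; the robot and the scene stay as the last step left them, time stands still between calls to the robot, and variables do not carry over. Pictures are saved under pics/ and viewed, and the job is handed in when it is done.

Besides the shell and the picture viewer there is one more tool, called after "Request:" as name(argument=value, ...) on one line, values as JSON. send_rows: Moves the arm, as the interface text tells. Scaled input: -1 to 1 covers 40 cm each way for a shift and 0.08 rad each way for a turn. Its arguments: {"type":"object","properties":{"delta_pos":{"type":"array","items":{"type":"array","items":{"type":"number"}}},"angular":{"type":"array","items":{"type":"array","items":{"type":"number"}}},"hand":{"type":"number"},"squeeze":{"type":"number"}},"required":["delta_pos","angular"]}

```bash
ls; mkdir -p pics; python3 - <<'E'
from rig import manip
import cv2
s=manip.get_state()
for k,v in s.items(): print(k,v)
for n in ["side","top","wrist"]:
    c=manip.calibration(n); print(n,c)
    cv2.imwrite(f"pics/{n}0.png",manip.get_image(n))
E
```

```text
pics
clock 0.0
qpos [-1.26099758e+00  2.76571397e-01  1.50619706e+00  1.34248501e-05
  1.36068900e+00 -1.21002516e-01]
qd [ 0.00049133  0.00083836  0.00043852 -0.0003781  -0.00069131  0.00041496]
effort [ 1.72419863e-03 -4.16768146e+01 -2.45802426e+01  5.51805385e-05
  1.08119583e-02 -2.30522289e-06]
position [ 0.23995652 -0.52196157  0.24942767]
ee_rot [-5.99283943e-04  8.41901182e-01 -5.39630920e-01 -7.14332837e-04]
contact_force [-0.39804891  0.12240329 -0.27334491]
moment [ 0.01414227  0.01920688 -0.04866443]
width 0.08549068165044843
side {'fx': 384.41400586844037, 'fy': 384.41400586844037, 'cx': 280.93244800355194, 'cy': 206.58402928287867, 'camera_from_world': array([[-0.98307167, -0.18307047,  0.00743636,  0.54567377],
       [ 0.10494618, -0.52935382,  0.84188528, -0.167521  ],
       [-0.15018787,  0.82841399,  0.53960529, -0.93418141],
       [ 0.        ,  0.        ,  0.        ,  1.        ]])}
top {'fx': 468.5309891716634, 'fy': 468.5309891716634, 'cx': 277.86955809936, 'cy': 214.33273374507922, 'camera_from_world': array([[-5.40752603e-04, -9.99825864e-01, -1.86534002e-02,
        -7.43815135e-02],
       [ 9.97124963e-01, -1.95252472e-03,  7.57495565e-02,
        -5.78773998e-01],
       [-7.57727870e-02, -1.85588093e-02,  9.96952384e-01,
        -1.16374439e+00],
       [ 0.00000000e+00,  0.00000000e+00,  0.00000000e+00,
         1.00000000e+00]])}
wrist {'fx': 303.853725751748, 'fy': 303.853725751748, 'cx': 274.76278934647803, 'cy': 210.02411270386432, 'camera_from_world': array([[ 0.41731472, -0.90876016, -0.00184452, -0.57440339],
       [ 0.87726446,  0.40337956, -0.26017686,  0.03429981],
       [ 0.2371824 ,  0.1069575 ,  0.96555922, -0.37779565],
       [ 0.        ,  0.        ,  0.        ,  1.        ]])}
```

View pics/top0.png

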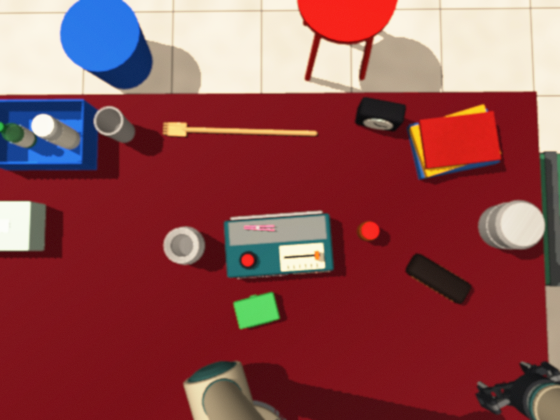

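View pics/side0.png

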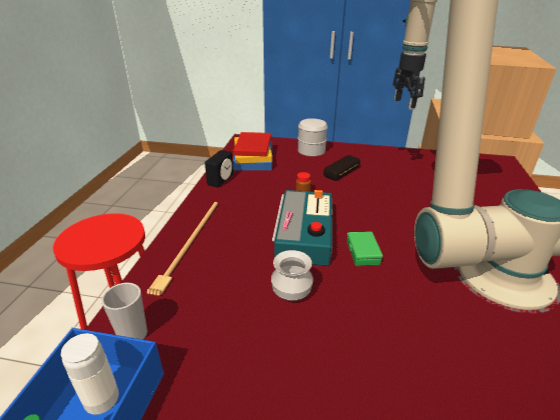

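View pics/wrist0.png

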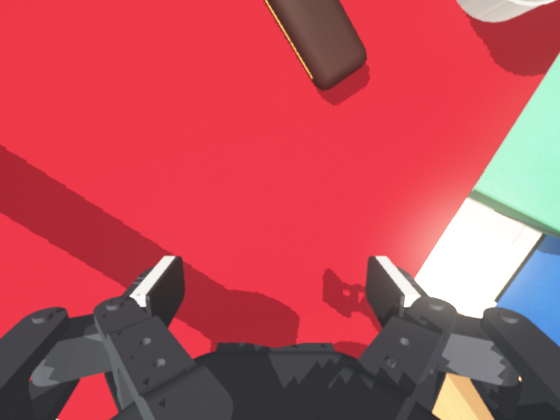

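Top view: radio at about (278,245) px, lever orange near (319,256) at the right end of its slot, button near (248,260), peg near (260,228). Next I measure these.

```bash
cat > h.py <<'E'
import numpy as np,cv2
from rig import manip
def ray(name,uv,z,c=None):
    c=c or manip.calibration(name); T=c["camera_from_world"];R=T[:3,:3];t=T[:3,3]
    d=R.T@np.array([(uv[0]-c["cx"])/c["fx"],-(uv[1]-c["cy"])/c["fy"],-1]); o=-R.T@t
    return o+d*(z-o[2])/d[2]
def proj(name,p,c=None):
    c=c or manip.calibration(name);q=c["camera_from_world"]@np.r_[p,1]
    return np.array([c["cx"]+c["fx"]*q[0]/-q[2],c["cy"]-c["fy"]*q[1]/-q[2]])
def mask(img,h0,h1,s=120,v=60):
    h=cv2.cvtColor(img,cv2.COLOR_BGR2HSV); return cv2.inRange(h,(h0,s,v),(h1,255,255))
def blobs(m,amin=8):
    n,l,st,ce=cv2.connectedComponentsWithStats(m)
    return [(st[i].tolist(),ce[i].round(2).tolist()) for i in range(1,n) if st[i][4]>=amin]
E
python3 - <<'E'
from h import *
im=cv2.imread("pics/top0.png")
x0,y0=210,195
cr=im[y0:340,x0:400]; cv2.imwrite("pics/top0c.png",cv2.resize(cr,None,fx=4,fy=4,interpolation=cv2.INTER_CUBIC))
si=cv2.imread("pics/side0.png")
cv2.imwrite("pics/side0c.png",cv2.resize(si[170:310,250:400],None,fx=4,fy=4,interpolation=cv2.INTER_CUBIC))
hs=cv2.cvtColor(im,cv2.COLOR_BGR2HSV)
print(hs[250:264,310:328,0]); 
m=mask(im,80,100,60,20); 
sub=np.zeros_like(m); sub[195:290,210:350]=m[195:290,210:350]
print(blobs(sub,50))
for n,i in(("top",im),("side",si)):
    print(n,[b for b in blobs(mask(i,6,16,150,120)) ])
    print(n,[b for b in blobs(mask(i,0,4,200,180)) ])
E
```

```text
[[25 25 26 25 25 23 22 22 23 25 27 26 24 26 75 90 91 91]
 [25 25 27 24 21 17 16 15 17 23 25 25 25 26 75 90 91 91]
 [26 26 26 24 18 14 15 14 13 16 20 23 23 28 76 90 91 91]
 [25 25 25 23 15 14 15 15 13 13 18 20 21 30 79 90 91 90]
 [22 21 21 16 11 13 15 15 12 11 17 19 21 28 80 90 91 91]
 [21 20 18 13 10 13 15 15 12 11 16 19 20 26 76 90 90 91]
 [21 21 21 19 13 13 15 15 13 12 15 19 20 24 71 90 91 91]
 [25 25 25 25 18 14 15 15 14 13 16 19 20 23 66 90 91 91]
 [25 25 27 26 22 16 15 15 14 13 16 19 21 23 60 89 91 91]
 [26 26 26 26 24 19 15 14 14 14 16 20 20 22 49 88 91 91]
 [25 25 25 27 26 24 22 20 18 17 18 20 20 22 39 86 91 91]
 [25 25 25 25 27 26 26 26 24 24 24 22 22 22 29 83 90 91]
 [27 26 27 25 25 26 25 25 25 26 24 24 24 24 26 76 91 91]
 [26 25 25 27 26 26 24 25 25 25 26 26 25 24 25 74 90 91]]
[([224, 214, 110, 63, 2175], [269.28, 254.36])]
top [([445, 104, 41, 14, 115], [464.79, 111.97]), ([163, 122, 155, 15, 538], [235.58, 130.8]), ([418, 125, 47, 44, 112], [433.96, 156.58]), ([359, 223, 9, 17, 40], [361.42, 230.75]), ([314, 251, 6, 9, 35], [316.63, 254.77])]
top [([298, 0, 99, 42, 3133], [346.76, 17.02]), ([420, 111, 80, 57, 3516], [459.58, 139.4]), ([361, 222, 18, 18, 252], [369.81, 230.14]), ([242, 254, 11, 12, 105], [247.13, 259.81])]
side [([234, 137, 5, 9, 19], [235.32, 140.68]), ([141, 141, 14, 11, 79], [145.58, 146.37]), ([207, 147, 17, 10, 84], [213.17, 150.4]), ([159, 151, 22, 3, 25], [168.96, 152.28]), ([235, 155, 10, 1, 10], [239.5, 155.0]), ([259, 156, 8, 1, 8], [262.5, 156.0]), ([518, 161, 7, 9, 9], [520.89, 165.0]), ([529, 175, 31, 14, 303], [545.9, 180.99]), ([296, 180, 15, 11, 99], [301.81, 184.96]), ([314, 190, 9, 8, 59], [318.05, 193.39])]
side [([234, 133, 36, 19, 561], [252.29, 142.2]), ([297, 172, 13, 10, 99], [302.8, 176.24]), ([54, 214, 90, 115, 3752], [96.19, 242.78]), ([311, 222, 11, 9, 68], [315.65, 225.94]), ([104, 268, 7, 19, 24], [107.25, 276.88]), ([113, 275, 6, 9, 30], [115.63, 278.77])]
```

View pics/top0c.png

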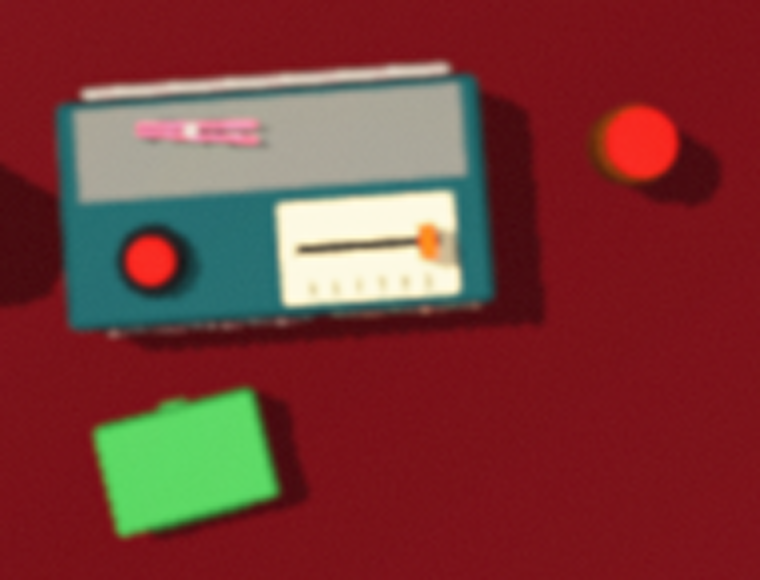

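View pics/side0c.png

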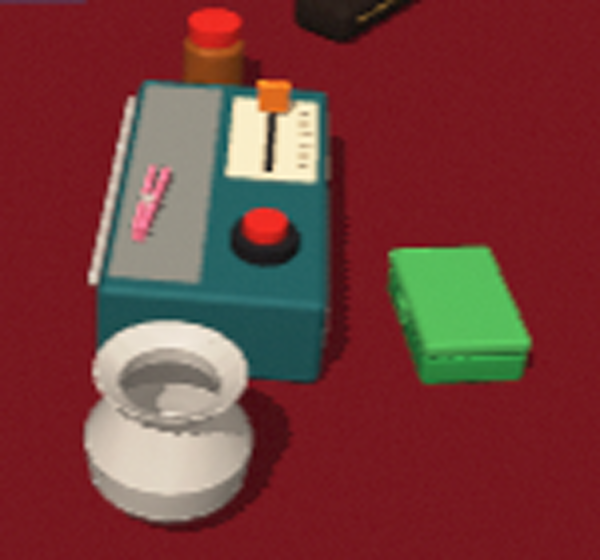

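```bash
python3 - <<'E'
from h import *
f=lambda u,v:(u/4+210-.375,v/4+195-.375)
P=[ray("top",f(*q),.065)for q in((57,104),(476,76),(493,300),(70,328))]
for p in P: print(p.round(4))
print("sizes",[np.linalg.norm(P[i]-P[(i+1)%4]).round(4) for i in range(4)])
c=sum(P)/4; ey=(P[0]-P[1]+P[3]-P[2])[:2]; ey/=np.linalg.norm(ey); ex=np.array([ey[1],-ey[0]])
print("centre",c,"yaw",np.arctan2(ex[1],ex[0]))
print("lever expected",c[:2]-.03*ex-.09*ey)
lv=ray("top",(316.9,255),.089);print("lever ray",lv, "side", ray("side",(318.05,192),.085))
for z in(.075,.08,.085,.09):print("btn",z,ray("top",(247.13,259.81),z),ray("side",(315.65,225),z))
b=ray("top",(247.13,259.81),.08)[:2]-c[:2];print("btn in radio",b@ex,b@ey)
l=lv[:2]-c[:2];print("lever in radio",l@ex,l@ey)
# slot line ends
for q in((300,249),(415,241)):
    s=ray("top",f(*q),.066)[:2]-c[:2];print("slot",s@ex,s@ey)
s=ray("top",f(430,283),.066)[:2]-c[:2];print("tick0",s@ex,s@ey)
s=ray("top",f(312,289),.066)[:2]-c[:2];print("tick5",s@ex,s@ey)
E
```

```text
[0.5602 0.0558 0.065 ]
[ 0.5768 -0.1993  0.065 ]
[ 0.4415 -0.2084  0.065 ]
[0.4247 0.0468 0.065 ]
sizes [np.float64(0.2556), np.float64(0.1356), np.float64(0.2557), np.float64(0.1359)]
centre [ 0.50081549 -0.07628162  0.065     ] yaw 0.06552922666396552
lever expected [ 0.47677328 -0.16805293]
lever ray [ 0.47690071 -0.16863144  0.089     ] side [ 0.47870251 -0.16498772  0.085     ]
btn 0.075 [ 0.46530843 -0.00227635  0.075     ] [ 0.46880584 -0.01580294  0.075     ]
btn 0.08 [ 0.46541299 -0.00269678  0.08      ] [ 0.46831922 -0.00872856  0.08      ]
btn 0.085 [ 0.46551755 -0.00311721  0.085     ] [ 0.46783261 -0.00165419  0.085     ]
btn 0.09 [ 0.46562211 -0.00353765  0.09      ] [0.46734599 0.00542018 0.09      ]
btn in radio -0.03050800625779574 0.07574514337306826
lever in radio -0.029910730615738283 -0.0905856166965083
slot -0.029630576820870603 -0.014013931965368365
slot -0.029395316502119413 -0.08358573044849328
tick0 -0.05513376949434362 -0.09078274883634782
tick5 -0.05407508212290015 -0.019621121404794748
```

```bash
cat >> h.py <<'E'
YAW=0.0655; EX=np.array([np.cos(YAW),np.sin(YAW)]);EY=np.array([-np.sin(YAW),np.cos(YAW)]);C=np.array([.5008,-.0763])
def rpt(tx=None,tyaw=YAW):
    from scipy.spatial.transform import Rotation as Ro
    s=manip.get_state();p=s["position"];R=Ro.from_quat(np.roll(s["ee_rot"],-1))
    d=p[:2]-C
    print("t",round(s["clock"],2),"p",p.round(4),"radio xy",(d@EX).round(4),(d@EY).round(4),"F",s["contact_force"].round(2),"w",round(s["width"],4),"q",s["qpos"].round(2))
    T=Ro.from_matrix(np.array([[np.cos(tyaw),np.sin(tyaw),0],[np.sin(tyaw),-np.cos(tyaw),0],[0,0,-1]]))
    print("rot left (units)",((R.inv()*T).as_rotvec()/.08).round(3))
    if tx is not None: print("shift left tool units",(R.inv().apply(np.array(tx)-p)/.4).round(4))
E
python3 -c "
from h import *
print(manip.tip_reach);rpt([.4789,-.2002,.25])"
```

```text
0.019
t 0.15 p [ 0.24   -0.5221  0.2496] radio xy -0.2894 -0.4278 F [-0.35 -0.34 -0.63] w 0.0854 q [-1.26  0.28  1.51 -0.    1.36 -0.12]
rot left (units) [-1.2000e-02  1.4000e-02 -1.5069e+01]
shift left tool units [-4.818e-01 -8.788e-01 -1.000e-04]
```

Request:
send_rows(delta_pos=[[0, 0, 0], [0, 0, 0], [0, 0, 0], [0, 0, 0], [0, 0, 0]], angular=[[0, 0, -1], [0, 0, -1], [0, 0, -1], [0, 0, -1], [0, 0, -1]], hand=0, squeeze=40)

```text
clock: 0.57
position: [0.24, -0.5223, 0.2499]
ee_rot: [-0.0, 0.933, -0.36, -0.0]
contact_force: [0.1, -0.3, 0.5]
width: 0.0256
```

Request:
send_rows(delta_pos=[[0, 0, 0], [0, 0, 0], [0, 0, 0], [0, 0, 0], [0, 0, 0]], angular=[[0, 0, -1], [0, 0, -1], [0, 0, -1], [0, 0, -1], [0, 0, -1]])

```text
clock: 0.98
position: [0.2401, -0.5222, 0.2499]
ee_rot: [-0.0, 0.986, -0.167, -0.0]
contact_force: [0.4, 1.0, -0.3]
width: -0.0
```

Request:
send_rows(delta_pos=[[0, 0, 0], [0, 0, 0], [0, 0, 0], [0, 0, 0], [0, 0, 0]], angular=[[0, 0, -1], [0, 0, -1], [0, 0, -1], [0, 0, -1], [0, 0, -1]])

```text
clock: 1.4
position: [0.2401, -0.5223, 0.2499]
ee_rot: [-0.0, 0.999, 0.032, -0.0]
contact_force: [0.3, -1.0, 0.5]
width: 0.0001
```

```bash
python3 -c "
from h import *
rpt([.4789,-.2002,.25])"
```

```text
t 1.4 p [ 0.2401 -0.5223  0.2499] radio xy -0.2894 -0.4279 F [ 0.3  -1.01  0.53] w 0.0001 q [-1.26  0.28  1.51  0.    1.36 -1.32]
rot left (units) [-0.01   0.002 -0.02 ]
shift left tool units [ 6.473e-01 -7.654e-01  3.000e-04]
```

Request:
send_rows(delta_pos=[[0.064, -0.076, 0], [0.064, -0.076, 0], [0.064, -0.076, 0], [0.064, -0.076, 0], [0.064, -0.076, 0]], angular=[[0, 0, 0], [0, 0, 0], [0, 0, 0], [0, 0, 0], [0, 0, 0]])

```text
clock: 1.82
position: [0.3593, -0.3615, 0.2501]
ee_rot: [-0.0, 1.0, 0.03, -0.0]
contact_force: [0.9, -0.3, 0.8]
width: -0.0001
```

Request:
send_rows(delta_pos=[[0.064, -0.076, 0], [0.064, -0.076, 0], [0.064, -0.076, 0], [0.064, -0.076, 0], [0.064, -0.076, 0]], angular=[[0, 0, 0], [0, 0, 0], [0, 0, 0], [0, 0, 0], [0, 0, 0]])

```text
clock: 2.23
position: [0.4781, -0.2018, 0.2502]
ee_rot: [0.0, 1.0, 0.03, -0.0]
contact_force: [0.4, -0.8, -0.3]
width: -0.0
```

```bash
python3 -c "
from h import *
rpt([.4789,-.2002,.13])
cv2.imwrite('pics/w1.png',manip.get_image('wrist'))"
```

```text
t 2.23 p [ 0.4781 -0.2018  0.2502] radio xy -0.0309 -0.1238 F [ 0.42 -0.81 -0.27] w -0.0 q [-0.53  0.19  1.62 -0.    1.33 -0.59]
rot left (units) [ 0.     0.002 -0.069]
shift left tool units [ 0.0023 -0.0039  0.3005]
```

View pics/w1.png

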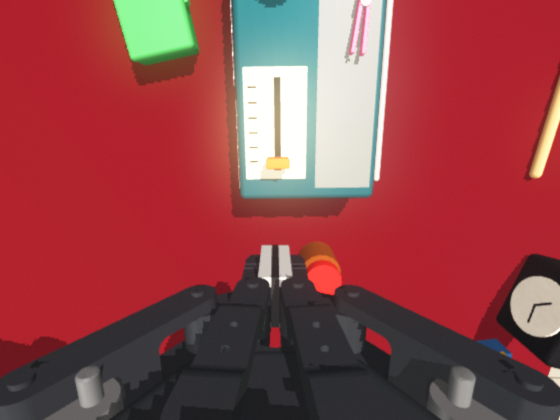

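```bash
python3 - <<'E'
from h import *
j=ray("top",(369.8,230.1),.066)[:2]-C;print("jar radio",j@EX,j@EY)
im=cv2.imread("pics/w1.png");bl=[b for b in blobs(mask(im,8,24,150,150)) if 260<b[1][0]<300 and 140<b[1][1]<180];print(bl)
for b in bl:
  l=ray("wrist",b[1],.087)[:2]-C;print(l@EX,l@EY)
E
```

```text
jar radio 0.021198492503320454 -0.22384184553040623
[]
```

Request:
send_rows(delta_pos=[[0.001, -0.002, 0.08], [0.001, -0.002, 0.08], [0, 0, 0.08], [0, 0, 0.06], [0, 0, 0]], angular=[[0, 0, -0.06], [0, 0, 0], [0, 0, 0], [0, 0, 0], [0, 0, 0]])

```text
clock: 2.7
position: [0.4746, -0.2, 0.1255]
ee_rot: [-0.003, 0.999, 0.033, -0.005]
contact_force: [-0.3, -0.3, -0.5]
width: 0.0003
```

```bash
python3 -c "
from h import *
rpt([.4789,-.2002,.0945])
cv2.imwrite('pics/s2.png',cv2.resize(manip.get_image('side')[140:280,230:380],None,fx=4,fy=4,interpolation=2))"
```

```text
t 2.7 p [ 0.4746 -0.2     0.1255] radio xy -0.0343 -0.1217 F [-0.26 -0.31 -0.47] w 0.0003 q [-0.53  0.3   1.81 -0.    1.04 -0.6 ]
rot left (units) [-0.077  0.115 -0.005]
shift left tool units [0.0115 0.0017 0.0774]
```

View pics/s2.png

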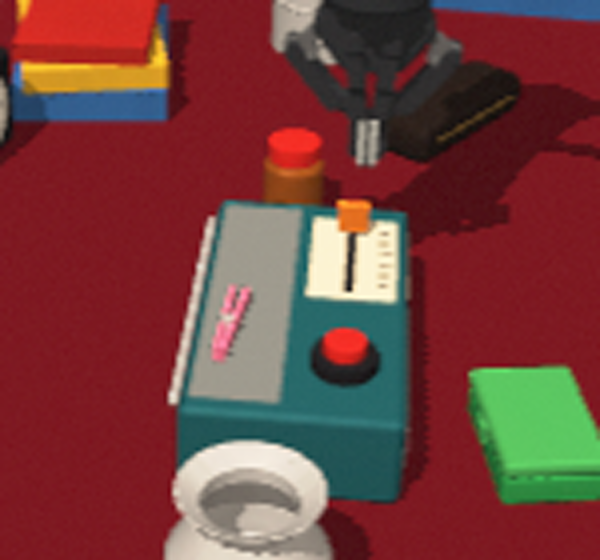

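The closed fingertip is above and behind the lever on its silent side. The jar is clear, about 10 cm beyond the finger. Next I lower the tip to about z = 0.0755.

Request:
send_rows(delta_pos=[[0.006, 0.001, 0.02], [0.005, 0, 0.02], [0, 0, 0.02], [0, 0, 0.016], [0, 0, 0]], angular=[[-0.07, 0.11, 0], [0, 0, 0], [0, 0, 0], [0, 0, 0], [0, 0, 0]])

```text
clock: 3.17
position: [0.4822, -0.2021, 0.0992]
ee_rot: [0.002, 0.999, 0.032, 0.004]
contact_force: [-0.2, 0.7, 0.5]
width: -0.0001
```

```bash
python3 -c "
from h import *
rpt([.4789,-.2002,.0945])
cv2.imwrite('pics/s3.png',cv2.resize(manip.get_image('side')[140:280,230:380],None,fx=4,fy=4,interpolation=2))"
```

```text
t 3.17 p [ 0.4822 -0.2021  0.0992] radio xy -0.0268 -0.1243 F [-0.17  0.71  0.51] w -0.0001 q [-0.53  0.33  1.85  0.    0.96 -0.59]
rot left (units) [ 0.059 -0.092 -0.01 ]
shift left tool units [-0.008  -0.0053  0.0116]
```

View pics/s3.png

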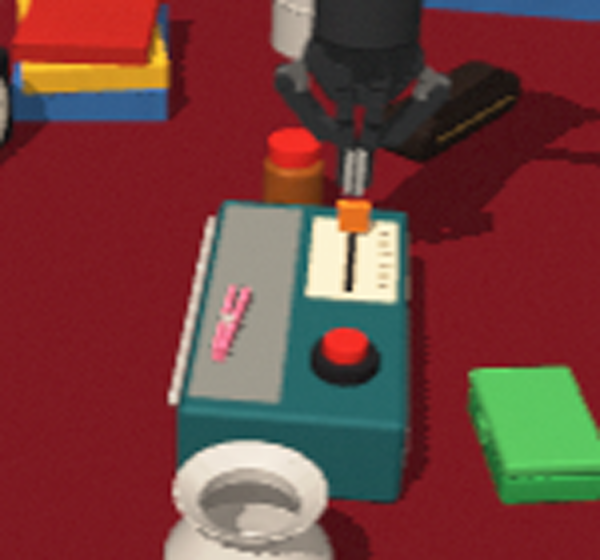

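Request:
send_rows(delta_pos=[[-0.004, -0.001, 0], [-0.004, 0, 0], [0, 0, 0], [0, 0, 0], [0, 0, 0]], angular=[[0.06, -0.1, 0], [0, 0, 0], [0, 0, 0], [0, 0, 0], [0, 0, 0]])

```text
clock: 3.63
position: [0.4796, -0.2022, 0.1001]
ee_rot: [0.001, 0.999, 0.032, 0.001]
contact_force: [0.3, 0.7, -0.2]
width: 0.0
```

```bash
python3 -c "
from h import *
rpt([.4789,-.2002,.0945])"
```

```text
t 3.63 p [ 0.4796 -0.2022  0.1001] radio xy -0.0294 -0.1242 F [ 0.27  0.65 -0.23] w 0.0 q [-0.53  0.33  1.84 -0.    0.97 -0.6 ]
rot left (units) [ 0.014 -0.015 -0.009]
shift left tool units [-0.0015 -0.005   0.0141]
```

Request:
send_rows(delta_pos=[[0, 0, 0.007], [0, 0, 0.007], [0, 0, 0], [0, 0, 0]], angular=[[0, 0, 0], [0, 0, 0], [0, 0, 0], [0, 0, 0]])

```text
clock: 3.97
position: [0.4793, -0.2019, 0.094]
ee_rot: [0.0, 0.999, 0.032, 0.0]
contact_force: [0.5, -0.4, -0.1]
width: -0.0002
```

Request:
send_rows(delta_pos=[[0, -0.01, 0], [0, -0.01, 0], [0, -0.01, 0], [0, 0, 0]], angular=[[0, 0, 0], [0, 0, 0], [0, 0, 0], [0, 0, 0]])

```text
clock: 4.3
position: [0.4785, -0.1891, 0.0943]
ee_rot: [0.0, 0.999, 0.033, 0.0]
contact_force: [0.3, 0.8, 0.3]
width: -0.0003
```

```bash
python3 -c "
from h import *
rpt()
cv2.imwrite('pics/s4.png',cv2.resize(manip.get_image('side')[140:280,230:380],None,fx=4,fy=4,interpolation=2))
cv2.imwrite('pics/w4.png',manip.get_image('wrist'))"
```

```text
t 4.3 p [ 0.4785 -0.1891  0.0943] radio xy -0.0297 -0.1111 F [0.28 0.84 0.33] w -0.0003 q [-0.51  0.33  1.86  0.    0.95 -0.58]
rot left (units) [ 0.002 -0.005 -0.001]
```

View pics/s4.png

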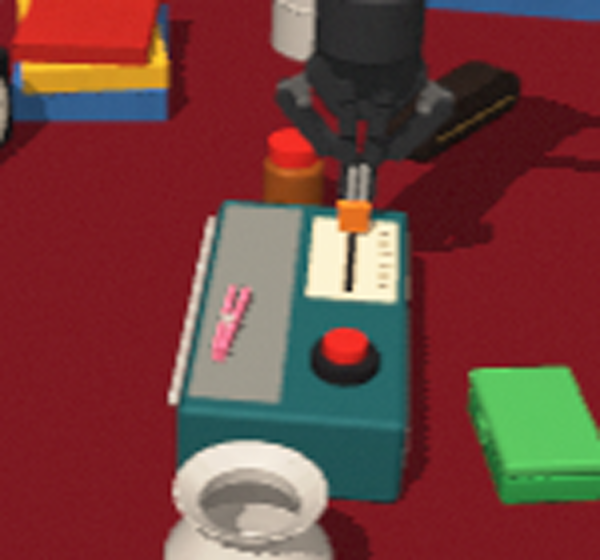

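View pics/w4.png

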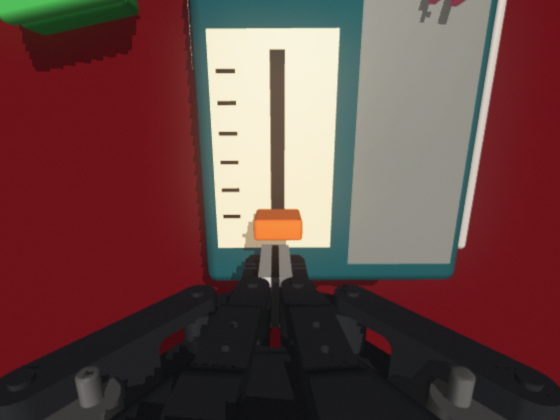

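The wrist view shows the orange lever at (278,225), level with the first tick at (231,216). The fingertip is just behind it at (275,260). Now a slow push with force readings.

Request:
send_rows(delta_pos=[[0, -0.005, 0], [0, -0.005, 0], [0, 0, 0]], angular=[[0, 0, 0], [0, 0, 0], [0, 0, 0]])

```text
clock: 4.65
position: [0.4784, -0.1858, 0.0943]
ee_rot: [0.0, 0.999, 0.032, 0.0]
contact_force: [0.3, 0.1, -0.7]
width: -0.0004
```

Request:
send_rows(delta_pos=[[0, -0.005, 0], [0, -0.005, 0], [0, 0, 0]], angular=[[0, 0, 0], [0, 0, 0], [0, 0, 0]])

```text
clock: 4.9
position: [0.4784, -0.1825, 0.0943]
ee_rot: [0.001, 0.999, 0.033, 0.001]
contact_force: [-0.9, -2.2, -1.6]
width: -0.0
```

Request:
send_rows(delta_pos=[[0, -0.005, 0], [0, 0, 0]], angular=[[0, 0, 0], [0, 0, 0]])

```text
clock: 5.07
position: [0.4783, -0.1807, 0.0944]
ee_rot: [0.001, 0.999, 0.033, 0.001]
contact_force: [1.1, -4.0, -1.1]
width: 0.0002
```

Request:
send_rows(delta_pos=[[0, -0.005, 0], [0, 0, 0]], angular=[[0, 0, 0], [0, 0, 0]])

```text
clock: 5.23
position: [0.4781, -0.1781, 0.0943]
ee_rot: [0.0, 0.999, 0.032, 0.001]
contact_force: [-0.4, -2.1, -0.5]
width: -0.0002
```

Request:
send_rows(delta_pos=[[0, -0.005, 0], [0, 0, 0]], angular=[[0, 0, 0], [0, 0, 0]])

```text
clock: 5.4
position: [0.4774, -0.1749, 0.0941]
ee_rot: [-0.001, 0.999, 0.032, 0.0]
contact_force: [0.3, -0.7, 0.3]
width: -0.0001
```

```bash
python3 -c "
from h import *
rpt()
cv2.imwrite('pics/w5.png',manip.get_image('wrist'))"
```

```text
t 5.4 p [ 0.4774 -0.1749  0.0941] radio xy -0.0298 -0.0969 F [ 0.32 -0.7   0.29] w -0.0001 q [-0.49  0.32  1.88  0.    0.95 -0.55]
rot left (units) [-0.018 -0.002 -0.018]
```

View pics/w5.png

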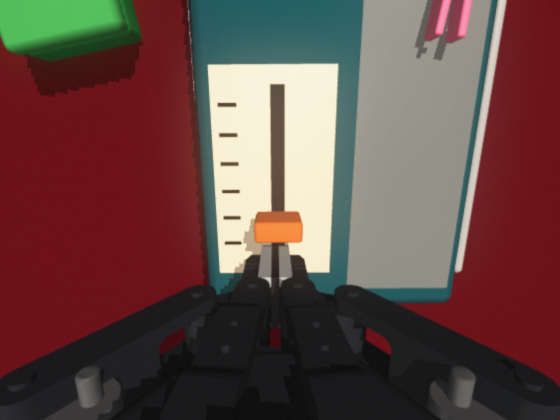

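First click passed: the force rose to 4 N and then dropped near TCP y = -0.178. The lever is now at the second tick. The third hump should come near y = -0.150.

Request:
send_rows(delta_pos=[[0, -0.005, 0], [0, 0, 0]], angular=[[0, 0, 0], [0, 0, 0]])

```text
clock: 5.62
position: [0.4775, -0.1734, 0.0942]
ee_rot: [-0.0, 0.999, 0.032, 0.0]
contact_force: [-0.1, 0.3, -0.6]
width: -0.0004
```

Request:
send_rows(delta_pos=[[0, -0.005, 0], [0, 0, 0]], angular=[[0, 0, 0], [0, 0, 0]])

```text
clock: 5.78
position: [0.4775, -0.1717, 0.0943]
ee_rot: [0.0, 0.999, 0.032, 0.0]
contact_force: [-0.6, 0.6, -1.0]
width: 0.0
```

Request:
send_rows(delta_pos=[[0, -0.005, 0], [0, 0, 0]], angular=[[0, 0, 0], [0, 0, 0]])

```text
clock: 5.95
position: [0.4775, -0.1699, 0.0943]
ee_rot: [0.0, 0.999, 0.032, 0.0]
contact_force: [0.5, 0.3, 0.7]
width: 0.0003
```

Request:
send_rows(delta_pos=[[0, -0.005, 0], [0, 0, 0]], angular=[[0, 0, 0], [0, 0, 0]])

```text
clock: 6.12
position: [0.4774, -0.1685, 0.0943]
ee_rot: [0.001, 0.999, 0.033, 0.001]
contact_force: [-0.3, -2.9, -0.2]
width: -0.0004
```

Request:
send_rows(delta_pos=[[0, -0.005, 0], [0, 0, 0]], angular=[[0, 0, 0], [0, 0, 0]])

```text
clock: 6.28
position: [0.4773, -0.1667, 0.0944]
ee_rot: [0.001, 0.999, 0.033, 0.001]
contact_force: [0.5, -3.6, -0.9]
width: -0.0001
```

Request:
send_rows(delta_pos=[[0, -0.005, 0], [0, 0, 0]], angular=[[0, 0, 0], [0, 0, 0]])

```text
clock: 6.45
position: [0.4771, -0.1641, 0.0943]
ee_rot: [0.0, 0.999, 0.032, 0.0]
contact_force: [-0.2, -3.0, 0.0]
width: 0.0003
```

```bash
python3 -c "
from h import *
rpt()
cv2.imwrite('pics/w6.png',manip.get_image('wrist'))"
```

```text
t 6.45 p [ 0.4771 -0.1641  0.0943] radio xy -0.0294 -0.086 F [-0.22 -2.96  0.04] w 0.0003 q [-0.47  0.31  1.89 -0.    0.94 -0.53]
rot left (units) [ 0.009 -0.011 -0.011]
```

View pics/w6.png

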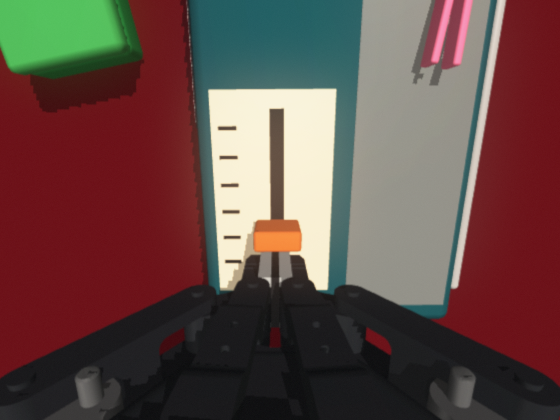

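The lever is just at the second hump. I continue towards the third in 2 mm steps.

Request:
send_rows(delta_pos=[[0, -0.005, 0], [0, 0, 0]], angular=[[0, 0, 0], [0, 0, 0]])

```text
clock: 6.67
position: [0.4766, -0.161, 0.0941]
ee_rot: [-0.001, 0.999, 0.032, 0.0]
contact_force: [0.5, -0.9, 0.3]
width: -0.0
```

Request:
send_rows(delta_pos=[[0, -0.005, 0], [0, 0, 0]], angular=[[0, 0, 0], [0, 0, 0]])

```text
clock: 6.83
position: [0.4766, -0.1593, 0.0942]
ee_rot: [-0.0, 0.999, 0.032, 0.0]
contact_force: [0.2, 0.8, 0.1]
width: 0.0003
```

Request:
send_rows(delta_pos=[[0, -0.005, 0], [0, 0, 0]], angular=[[0, 0, 0], [0, 0, 0]])

```text
clock: 7.0
position: [0.4766, -0.1576, 0.0942]
ee_rot: [0.0, 0.999, 0.032, 0.0]
contact_force: [0.6, 0.8, 0.1]
width: -0.0004
```

Request:
send_rows(delta_pos=[[0, -0.005, 0], [0, 0, 0]], angular=[[0, 0, 0], [0, 0, 0]])

```text
clock: 7.17
position: [0.4765, -0.1559, 0.0943]
ee_rot: [0.0, 0.999, 0.032, 0.0]
contact_force: [-0.6, -0.6, -0.6]
width: 0.0001
```

Request:
send_rows(delta_pos=[[0, -0.005, 0], [0, 0, 0]], angular=[[0, 0, 0], [0, 0, 0]])

```text
clock: 7.33
position: [0.4765, -0.1545, 0.0943]
ee_rot: [0.001, 0.999, 0.033, 0.001]
contact_force: [-1.0, -3.5, -0.3]
width: 0.0002
```

Request:
send_rows(delta_pos=[[0, -0.004, 0], [0, 0, 0]], angular=[[0, 0, 0], [0, 0, 0]])

```text
clock: 7.5
position: [0.4764, -0.1532, 0.0943]
ee_rot: [0.001, 0.999, 0.033, 0.001]
contact_force: [-0.0, -3.9, -0.8]
width: 0.0002
```

```bash
python3 -c "
from h import *
rpt()
cv2.imwrite('pics/w7.png',manip.get_image('wrist'))"
```

```text
t 7.5 p [ 0.4764 -0.1532  0.0943] radio xy -0.0293 -0.0751 F [-0.04 -3.93 -0.82] w 0.0002 q [-0.45  0.31  1.89 -0.    0.94 -0.51]
rot left (units) [ 0.028 -0.013 -0.002]
```

View pics/w7.png

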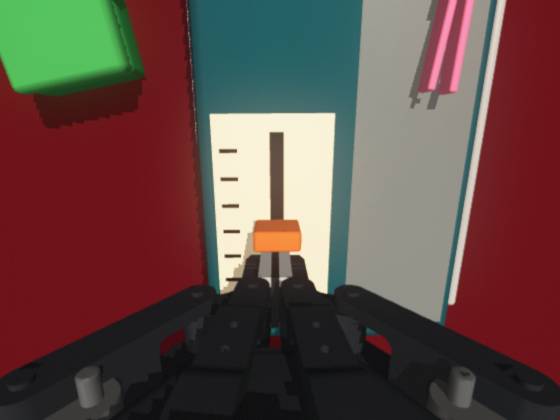

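Two clicks are done and the force is building at the third hump. Smaller steps from here.

Request:
send_rows(delta_pos=[[0, -0.004, 0], [0, 0, 0]], angular=[[0, 0, 0], [0, 0, 0]])

```text
clock: 7.72
position: [0.4763, -0.1512, 0.0943]
ee_rot: [0.001, 0.999, 0.032, 0.001]
contact_force: [-0.1, -4.0, -1.2]
width: -0.0003
```

Request:
send_rows(delta_pos=[[0, -0.004, 0], [0, 0, 0]], angular=[[0, 0, 0], [0, 0, 0]])

```text
clock: 7.88
position: [0.4759, -0.1483, 0.0942]
ee_rot: [-0.001, 0.999, 0.032, 0.0]
contact_force: [-0.0, -0.4, -0.6]
width: -0.0001
```

Request:
send_rows(delta_pos=[[0, -0.004, 0], [0, 0, 0], [0, 0, 0]], angular=[[0, 0, 0], [0, 0, 0], [0, 0, 0]])

```text
clock: 8.13
position: [0.4759, -0.1472, 0.0942]
ee_rot: [-0.0, 0.999, 0.032, 0.0]
contact_force: [0.4, 0.8, 0.2]
width: -0.0001
```

```bash
python3 -c "
from h import *
rpt()
cv2.imwrite('pics/w8.png',manip.get_image('wrist'))"
```

```text
t 8.13 p [ 0.4759 -0.1472  0.0942] radio xy -0.0295 -0.0691 F [0.41 0.8  0.2 ] w -0.0001 q [-0.44  0.31  1.9   0.    0.94 -0.51]
rot left (units) [-0.    -0.009 -0.008]
```

View pics/w8.png

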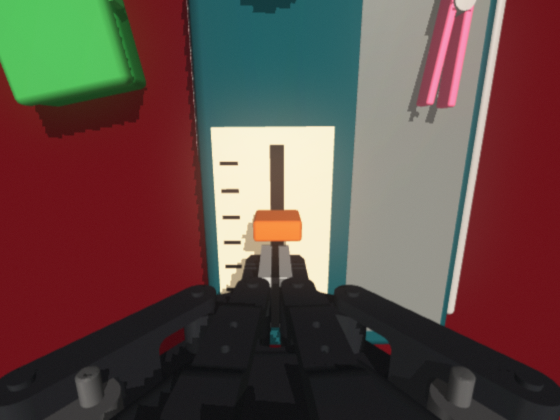

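Third click felt: the force fell from 4.0 to 0 N. The lever is level with the fourth tick at (231,217), which is the third click. Next I back off, raise the tool and go over to the button.

Request:
send_rows(delta_pos=[[0, 0.015, 0], [0, 0.015, 0], [0, 0, -0.06], [0, 0, -0.06], [0, 0, 0]], angular=[[0, 0, 0], [0, 0, 0], [0, 0, 0], [0, 0, 0], [0, 0, 0]])

```text
clock: 8.6
position: [0.4796, -0.1618, 0.1462]
ee_rot: [0.002, 0.999, 0.032, 0.004]
contact_force: [0.2, -0.3, -0.2]
width: -0.0001
```

Request:
send_rows(delta_pos=[[0, -0.08, -0.03], [0, -0.08, 0], [0, -0.08, 0], [0, 0, 0], [0, 0, 0]], angular=[[0, 0, 0], [0, 0, 0], [0, 0, 0], [0, 0, 0], [0, 0, 0]])

```text
clock: 9.02
position: [0.4702, -0.0631, 0.154]
ee_rot: [0.001, 0.999, 0.034, 0.0]
contact_force: [0.7, 0.9, -0.6]
width: 0.0003
```

```bash
python3 -c "
from h import *
rpt([.4655,-.0030,.14])
im=manip.get_image('top')
cv2.imwrite('pics/t9.png',cv2.resize(im[195:340,210:400],None,fx=4,fy=4,interpolation=2))
cv2.imwrite('pics/w9.png',manip.get_image('wrist'))"
```

```text
t 9.02 p [ 0.4702 -0.0631  0.154 ] radio xy -0.0296 0.0151 F [ 0.71  0.94 -0.63] w 0.0003 q [-0.28  0.2   1.86 -0.    1.07 -0.35]
rot left (units) [ 0.014 -0.007  0.025]
shift left tool units [-0.0017 -0.1508  0.0348]
```

View pics/w9.png

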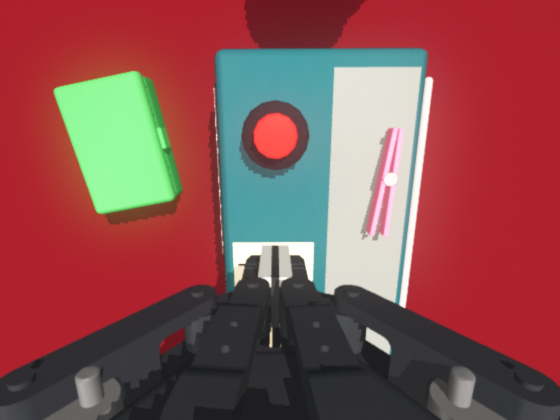

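View pics/t9.png

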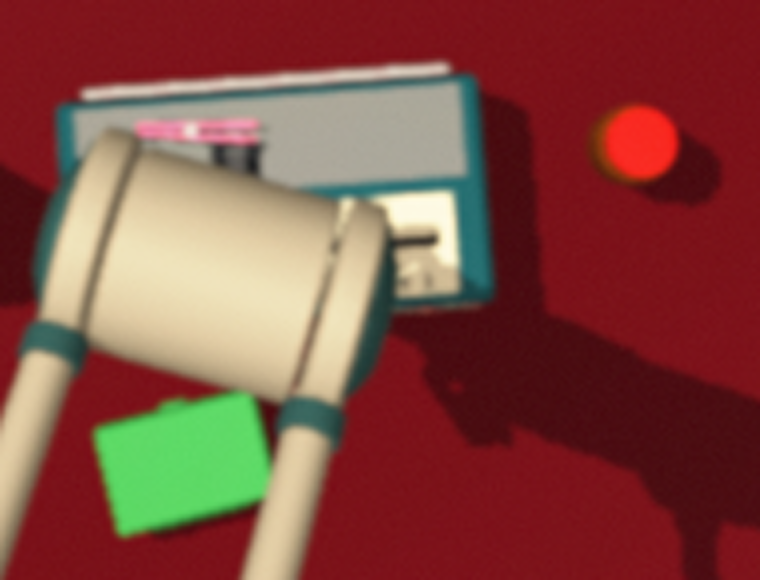

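The radio's corners have not moved in the top view. The wrist view shows the button at (276,136). I check it by ray.

```bash
python3 -c "
from h import *
im=cv2.imread('pics/w9.png')
m=mask(im,0,6,200,225);m[:100]=0;m[170:]=0;m[:,:245]=0;m[:,310:]=0
for b in blobs(m,100):
  print(b)
  for z in(.075,.083):
    q=ray('wrist',b[1],z);print(z,q,(q[:2]-C)@EX,(q[:2]-C)@EY)
"
```

Request:
send_rows(delta_pos=[[0, -0.075, 0], [-0.001, -0.075, 0], [0, 0, 0], [0, 0, 0]], angular=[[0, 0, 0], [0, 0, 0], [0, 0, 0], [0, 0, 0]])

```text
clock: 9.45
position: [0.4665, -0.0044, 0.1539]
ee_rot: [0.001, 0.999, 0.033, 0.0]
contact_force: [0.2, -0.5, 1.0]
width: -0.0001
```

```bash
python3 -c "
from h import *
rpt([.4660,-.0030,.11])
cv2.imwrite('pics/s10.png',cv2.resize(manip.get_image('side')[140:280,230:380],None,fx=4,fy=4,interpolation=2))"
```

```text
t 9.45 p [ 0.4665 -0.0044  0.1539] radio xy -0.0295 0.074 F [ 0.2  -0.55  0.98] w -0.0001 q [-0.16  0.19  1.88 -0.    1.07 -0.22]
rot left (units) [ 0.018 -0.009  0.004]
shift left tool units [-0.0011 -0.0038  0.1098]
```

View pics/s10.png

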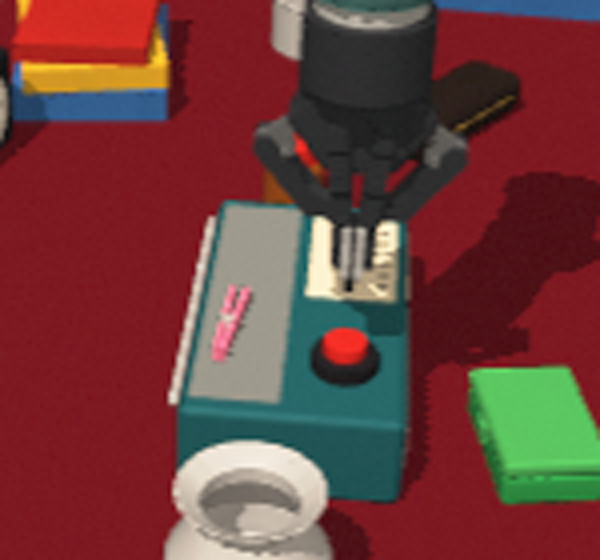

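Side and top rays agree on the button at z ≈ 0.084, y ≈ -0.003, and the finger stands over it. Now down to just above it, then slow.

Request:
send_rows(delta_pos=[[0, 0, 0.05], [0, 0, 0.05], [0, 0, 0], [0, 0, 0]], angular=[[0, 0, 0], [0, 0, 0], [0, 0, 0], [0, 0, 0]])

```text
clock: 9.83
position: [0.4659, -0.0054, 0.1135]
ee_rot: [0.0, 1.0, 0.032, -0.001]
contact_force: [0.4, -0.2, 0.0]
width: 0.0002
```

```bash
python3 -c "
from h import *
rpt([.4660,-.0030,.103])
cv2.imwrite('pics/w11.png',manip.get_image('wrist'))
cv2.imwrite('pics/s11.png',cv2.resize(manip.get_image('side')[140:280,230:380],None,fx=4,fy=4,interpolation=2))"
```

```text
t 9.83 p [ 0.4659 -0.0054  0.1135] radio xy -0.0302 0.0731 F [ 0.44 -0.19  0.01] w 0.0002 q [-0.16  0.24  1.94 -0.    0.97 -0.22]
rot left (units) [ 0.01  0.02 -0.03]
shift left tool units [ 0.0007 -0.0059  0.0262]
```

View pics/s11.png

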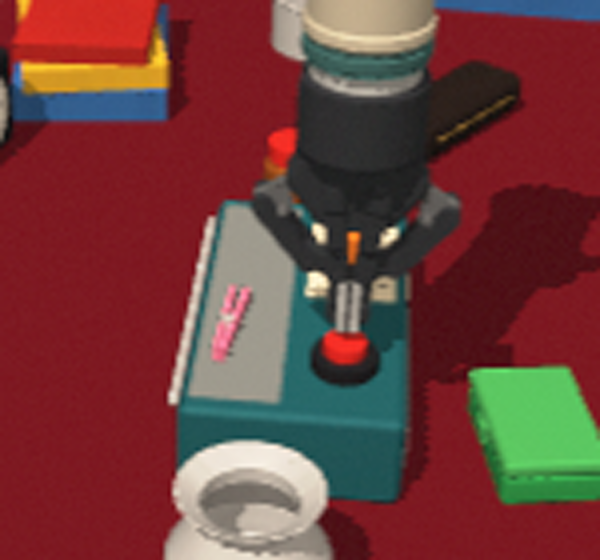

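View pics/w11.png

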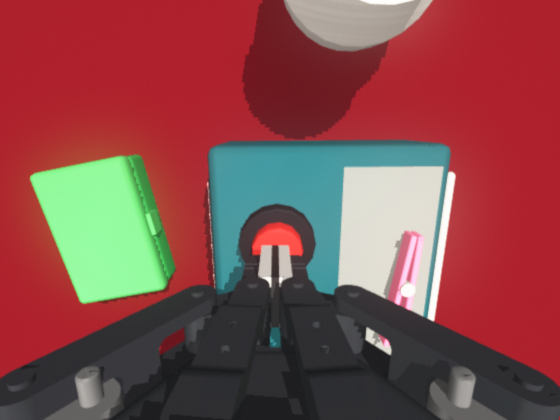

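Request:
send_rows(delta_pos=[[0, -0.006, 0.01], [0, 0, 0.005], [0, 0, 0], [0, 0, 0]], angular=[[0, 0, 0], [0, 0, 0], [0, 0, 0], [0, 0, 0]])

```text
clock: 10.27
position: [0.4662, -0.0017, 0.1083]
ee_rot: [0.0, 0.999, 0.033, 0.001]
contact_force: [-0.5, -0.1, -0.4]
width: 0.0001
```

Request:
send_rows(delta_pos=[[0, 0, 0.005], [0, 0, 0.005], [0, 0, 0]], angular=[[0, 0, 0], [0, 0, 0], [0, 0, 0]])

```text
clock: 10.52
position: [0.4665, -0.0017, 0.1042]
ee_rot: [0.0, 0.999, 0.032, 0.001]
contact_force: [-0.0, -0.1, 2.2]
width: 0.0003
```

Request:
send_rows(delta_pos=[[0, 0, 0.005], [0, 0, 0], [0, 0, 0]], angular=[[0, 0, 0], [0, 0, 0], [0, 0, 0]])

```text
clock: 10.77
position: [0.4665, -0.0017, 0.1023]
ee_rot: [0.0, 0.999, 0.032, 0.001]
contact_force: [0.8, 0.7, 3.1]
width: -0.0002
```

Request:
send_rows(delta_pos=[[0, 0, 0.005], [0, 0, 0], [0, 0, 0]], angular=[[0, 0, 0], [0, 0, 0], [0, 0, 0]])

```text
clock: 11.02
position: [0.4665, -0.0017, 0.1003]
ee_rot: [0.0, 0.999, 0.032, 0.001]
contact_force: [-0.2, 1.7, 5.1]
width: -0.0001
```

Request:
send_rows(delta_pos=[[0, 0, 0.003], [0, 0, 0], [0, 0, 0]], angular=[[0, 0, 0], [0, 0, 0], [0, 0, 0]])

```text
clock: 11.27
position: [0.4665, -0.0017, 0.0999]
ee_rot: [0.0, 0.999, 0.032, 0.001]
contact_force: [-1.5, 0.8, 12.2]
width: -0.0002
```

Request:
send_rows(delta_pos=[[0, 0, 0.003], [0, 0, 0], [0, 0, 0]], angular=[[0, 0, 0], [0, 0, 0], [0, 0, 0]])

```text
clock: 11.52
position: [0.4666, -0.0017, 0.0998]
ee_rot: [0.001, 0.999, 0.032, 0.001]
contact_force: [-4.1, 0.3, 19.4]
width: 0.0
```

The button is on its stop: the tip halted at 0.0998 and the force rose well past 5 N. I release it straight up and clear the view.

Request:
send_rows(delta_pos=[[0, 0, -0.01], [0, 0, -0.02], [0, 0, -0.06], [0, 0, -0.08], [0, 0, -0.09]], angular=[[0, 0, 0], [0, 0, 0], [0, 0, 0], [0, 0, 0], [0, 0, 0]])

```text
clock: 11.93
position: [0.4639, -0.0015, 0.2012]
ee_rot: [0.0, 0.999, 0.032, -0.003]
contact_force: [0.3, -0.8, -1.0]
width: 0.0001
```

Request:
send_rows(delta_pos=[[-0.08, 0, -0.06], [-0.09, 0, 0], [-0.09, 0, 0], [-0.09, 0, 0], [0, 0, 0]], angular=[[0, 0, 0], [0, 0, 0], [0, 0, 0], [0, 0, 0], [0, 0, 0]])

```text
clock: 12.35
position: [0.318, -0.0096, 0.2243]
ee_rot: [-0.0, 0.999, 0.032, -0.004]
contact_force: [-0.7, -0.1, -0.4]
width: 0.0001
```

```bash
python3 -c "
from h import *
rpt()
im=manip.get_image('top');cv2.imwrite('pics/top12.png',im)
cv2.imwrite('pics/t12.png',cv2.resize(im[195:340,210:400],None,fx=4,fy=4,interpolation=2))
s=manip.get_image('side')
cv2.imwrite('pics/s12.png',cv2.resize(s[140:310,230:400],None,fx=3.5,fy=3.5,interpolation=2))"
```

```text
t 12.35 p [ 0.318  -0.0096  0.2243] radio xy -0.1781 0.0785 F [-0.72 -0.06 -0.44] w 0.0001 q [-0.25 -0.1   2.   -0.    1.25 -0.31]
rot left (units) [-0.006  0.098 -0.014]
```

View pics/t12.png

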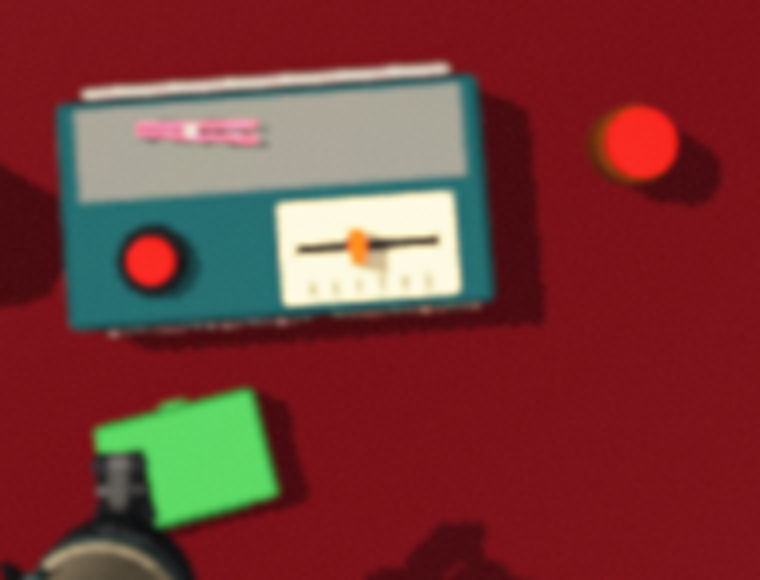

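View pics/s12.png

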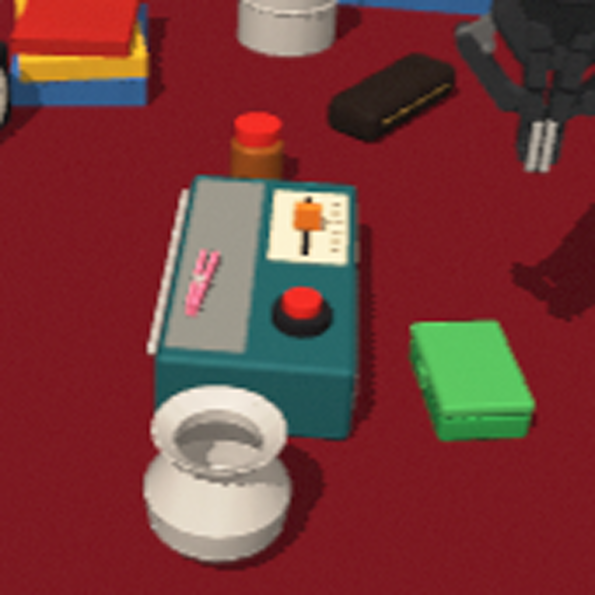

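```bash
python3 -c "
from h import *
a=cv2.imread('pics/top0.png');b=cv2.imread('pics/top12.png')
P=[]
for i in(a,b):
  m=mask(i,6,16,150,120);m[:245]=0;m[265:]=0;m[:,290:]=m[:,290:];m[:,:285]=0;m[:,330:]=0
  c=max(blobs(m,8),key=lambda q:q[0][4]);P.append(ray('top',c[1],.089)[:2])
print('lever travel',(P[1]-P[0])@EY)
m=cv2.absdiff(a,b).max(2)>40
print('changed px outside lever, arm',[q for q in blobs(m.astype(np.uint8),6)])
print(manip.sign_off())"
```

```text
lever travel 0.04149039987868896
changed px outside lever, arm [([314, 250, 11, 12, 104], [318.88, 255.83]), ([296, 252, 11, 11, 94], [301.03, 257.18]), ([149, 307, 130, 113, 7875], [221.57, 375.21]), ([302, 326, 130, 82, 4014], [368.82, 367.6]), ([423, 361, 137, 59, 3733], [516.74, 396.06]), ([267, 365, 109, 55, 3333], [315.19, 401.25]), ([553, 379, 6, 3, 11], [555.18, 380.09]), ([385, 402, 29, 18, 425], [398.29, 411.84])]
the job is handed in; nothing more can be done
None
```

I set the volume to the third click and then pressed the red button fully down and let it back up. The job was handed in with about 12 s on the clock.

- **Lever:** I pushed it with the closed fingertip and felt three clicks, each peaking at about 4 N before the force dropped away. I stopped there and backed off. From the top camera the lever has moved 41.5 mm, against 42 mm for the third click, and it was still there after the button press.
- **Button:** it reached its stop. The fingertip halted while the force rose to 19 N, well past the 5 N needed, and I then lifted straight up. The final pictures show the button raised again.
- **Everything else:** comparing the first and last top pictures, only the lever and the areas covered by the arm and its shadow changed. The radio and peg have not moved. The arm partly covers the soap case in the last top view, but it looks in place from the side.
- **Failed or disagreeing checks:** a colour check of the lever and one of the button in the wrist camera found nothing. I used the agreeing top and side views for their positions instead. No final check disagreed.

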